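# Fit the missing foot to an upturned footstool

## Task

Lift the square-bodied turned foot out of the drying rack and fit it, dowel down, in the hole in the boss of the upturned footstool's bare corner: feel for the hole with the end of the dowel under light pressure, then press the foot straight in until its shoulder sits fully home on the boss, and let go. Press gently, the soft wood dents, and leave everything else where it is.

Things in the scene. Friction and masses are not known exactly. Their poses are not given: they have to be found in the camera images.
- foot_grip (a point): centre of the square block (34 x 34 mm, sides along x and y, 32 mm tall: the place to grip) of the loose grey-painted wooden foot, 56 to 112 g, standing dowel down in either hole of the drying rack. z points up, away from the dowel. Above: a neck and a round bun 31 mm wide, top 32 mm above this point. Below: a shoulder 34 mm wide, its flat underside 28 mm below this point, then the dowel
- foot_end (a point): centre of the end face of the same foot's bare dowel, 52 mm below foot_grip on the foot's axis; axes as for foot_grip. The dowel has 16 mm diameter, is square-ended and 24 mm long from end to shoulder
- base: footstool base, fixed upside down on the table: seat board 260 x 260 x 18 mm, rails up to 58 mm high, a round bare-wood boss 56 mm wide in each corner, its top 62 mm above the table. Three carry a foot 60 mm tall; the one towards -x, -y has an open hole. Origin: centre of the underside, z up. The wood dents if the foot is pressed on it with over 40 N
- corner (a point): nominal centre of the hole, on the top face of the bare boss, 88 mm from the base's centre along its -x and -y; z up. The boss was glued on by hand: boss and hole, concentric, really lie 2.5 to 5 mm off this point, in an unknown, unmeasured direction. The face's height is true. The hole is 17.5 mm wide, blind, takes the whole 24 mm dowel and has no chamfer
- plug (a joint): stiff cork plug in that hole, its top 12 mm below the boss's face. The dowel must push it down: about 8 N move it, it does not spring back. Value: m pushed down, 0 at the start, about 0.012 when the foot is home
- rack: the drying rack, a fixed wooden block 200 x 75 x 45 mm, long side along its x, with two holes 23 mm wide and 34 mm deep at x = -55 and +55 mm; the feet's shoulders rest on its top. Origin: centre of its underside; z up
- spare: the tapered spare foot in the rack's other hole, round, 36 mm wide below and 22 mm above, 75 mm tall over the rack; leave it alone; origin: the end of its hidden dowel, 24 mm below the rack's top
- screws: a small steel bowl, 64 mm wide, 30 mm tall, on the seat board inside the stool base; origin: centre of its underside
- sander: a cork sanding block, 100 x 50 x 30 mm, beside the rack; origin: centre of its underside
- glue: a white glue bottle, 60 mm wide, 160 mm tall; origin: centre of its underside
- tape: a roll of masking tape lying flat, 100 mm wide, 30 mm tall; origin: centre of its underside
- tin: a metal paint tin, 90 mm wide, 100 mm tall; origin: centre of its underside
- brush: a paint brush lying flat
- screwdriver: a screwdriver lying flat
Not all that is in view belongs to the job. Leave any purple look-alike of the part that bears foot_grip alone.

How it is judged:
By the outcome, as a careful person would: the job done as asked, in the order asked, and still so for the second after the job is handed in, with the robot touching nothing.
It also fails if it takes over 56 s, if anything falls off the work surface, if the arm or the gripper's body presses on something with over 40 N, if the wrist force passes 120 N, or if a joint passes its speed limit or range.

## Robot

A 6-joint arm with a two-finger parallel gripper is mounted at the origin on the work surface. World frame = base frame: x ahead of the robot, y to its left, z up, the work surface at z = 0. Lengths are in m, angles in degrees, forces in N, time in s.
With the tool pointing down it reaches from about 0.35 to 0.875 m from the base axis. Payload 4.2 kg.
Tool frame: the origin (TCP) lies midway between the tips of the shut fingers; the grasp point (between the pads) lies 19 mm behind it (pinch_z is the z of the grasp point in the tool frame, in m); z points along the fingers, y is the line along which they close (so a half turn about z gives the same grasp; the last joint's range is limited). The gripper opens to 85 mm and grips with 20 to 120 N. Pads are 22 mm wide; open, the fingers measure 114 mm over their backs; the gripper's body (76 mm by 85 mm) begins 54 mm behind the grasp point. The pads swing forward as they close: fully open they stand 13 mm farther back than shut.
Start: joints at [-55.714, 22.042, 0.453, 0, -68.411, -14.817], TCP at [0.208, -0.589, 0.231] pointing down, gripper open.
Joint ranges: [-179.83, 179.83], [-69.29, 118.12], [-61.27, 80.66], [-181.25, 117.63], [-171.15, -9.14], [-177.46, 177.46]. Speed limits (degrees/s): [159.86, 159.86, 180, 180, 180, 180].

## Interface

Orientations are given as a 3x3 rotation matrix whose columns are the frame's x, y, z axes.
In Python, from workcell import * gives the robot as it stands.
- The arm moves only by the shell command python3 -m creep 'ROWS' [OPENING] [FORCE]. ROWS is a JSON object of lists of equal length, an entry for each row: "travel": the shift along the tool's x, y, z in m, a list of three; "twist": the turn about the tool's z in rad. A call has 1 to 20 rows; each row shifts and turns the commanded pose from where the row before left it, along the tool's axes as they then stand; what a row does not reach is not made up. A row lasts 1/10 s, in which the tool goes at most 50 mm and 8.59 degrees, less where a joint would pass 70% of its speed; a pose out of reach is approached as far as the arm can. A call with a gripper value outside its range is refused whole. OPENING is the gripper command: -1 is fully open, 1 is shut, values between are in proportion, set as the call begins (- or left out, the last holds). The fingers move at their own pace and stop on an object; FORCE is the grip in N (left out, the last holds). Time passes only in rows, so rows that do not move let the fingers close. It gives the time, the measured TCP pose, the force, the opening and the grip force at its end, in the units of the state.
- sense(): the state, without advancing time (a new reading comes with each control period).
- grab_frame(name): name is "scene" or "top" or "wrist"; returns (picture, depth): 384x512x3 uint8, red, green, blue; 384x512 float32, m along the optical axis (not along the pixel's ray), 0 where there is no reading.
- camera_info(name): a dict with "fx", "fy", "cx", "cy" (pixels), "position" and "attitude" of the camera in the world. Camera axes: x right, y down, z forward; pixel columns grow to the right and rows downward; lengths in m; the calibration is good to about 2 mm. A picture is of the moment at which its call begins: read the wrist's pose just before it. camera_info takes no time and is no camera call; for the wrist camera it gives the pose at the moment of the call.
- close_job(): hands the job in; it is judged then, once.
Trained networks look in the newest picture that a camera, given by its name, has taken for a name from the list of things; names that differ only in an ending like _2 or _b are one class to them, and where a whole thing is asked for, a point or a joint stands for the part that bears it (a point fixed in the world has none). Each returns a list of dicts, best first, with "confidence" (0 to 1); they miss things now and then, are a little off and sometimes report something else, mostly with a low value. They report only what shows in the picture. A call takes as long as a camera call. They do not tell look-alikes from the thing itself.
- find_in(name, camera): "location" ([x, y, z] in m, in the coordinates of the camera as it stood for that picture, good to about 4 mm: the middle of the surface that is visible of it).
- masks_of(name, camera): "region" (384x512 bool, what is visible of it).
The state is a dict: "time": time; "qpos": joint angles; "qd": joint speeds; "tau": joint torques, N m; "position": TCP position; "eef_rot": TCP orientation; "force": force on the tool from outside, world axes, zero at the start; "ft_torque": the same for the moment, N m; "width": finger opening in m; "gripper_force": force on a finger pad.
Only numpy, scipy, OpenCV 4.12 (cv2) and the standard library are available. Lean on these libraries where they do the work, as an engineer would, in place of code of your own. Each camera call takes 0.05 s, during which the arm holds its last target. There are 200 camera calls.

## Working session

There is one attempt and no reset: what is moved stays moved. The work goes in short steps, Python scripts to look and compute and a shell command to move; the robot and the scene stay as the last step left them, time stands still between calls to the robot, and variables do not carry over. Pictures are saved under pics/ and viewed, at most 10 in all, crops included, and the job is handed in when it is done.

```bash
mkdir -p pics; cat > h.py <<'E'
from workcell import *
import numpy as np, cv2
def w(cam,p,ci=None):
    ci=ci or camera_info(cam); return np.array(ci["attitude"])@np.array(p)+np.array(ci["position"])
def cloud(cam,d,ci=None):
    ci=ci or camera_info(cam); v,u=np.mgrid[:384,:512]
    P=np.stack([(u-ci["cx"])/ci["fx"]*d,(v-ci["cy"])/ci["fy"]*d,d],-1)
    return P@np.array(ci["attitude"]).T+np.array(ci["position"])
def save(n,im,s=1.5): cv2.imwrite('pics/'+n,cv2.resize(im[:,:,::-1],None,fx=s,fy=s))
E
python3 - <<'E'
from h import *
np.set_printoptions(precision=4,suppress=True)
s=sense();print({k:np.round(v,3).tolist() for k,v in s.items()})
ims=[]
for c in("top","scene"):
    im,d=grab_frame(c);np.savez('pics/'+c,im=im,d=d);ims.append(im);ci=camera_info(c);print(c,ci["fx"],ci["position"],np.round(ci["attitude"],2).tolist())
    save(c+'0.png',im)
    for n in("foot_grip","base","rack","spare","corner"):
        for r in find_in(n,c)[:3]: print(c,n,round(r["confidence"],2),w(c,r["location"]))
E
```

```text
{'time': 0.0, 'qpos': [-55.713, 22.092, 0.378, -0.03, -68.41, -14.817], 'qd': [-0.063, 0.117, 0.019, 0.017, 0.142, -0.035], 'tau': [0.001, -39.229, 18.84, 4.186, -0.005, -0.0], 'position': [0.208, -0.589, 0.23], 'eef_rot': [[-0.943, -0.333, -0.001], [-0.333, 0.943, 0.002], [0.0, 0.002, -1.0]], 'force': [-0.144, 0.5, -0.098], 'ft_torque': [0.003, -0.031, 0.044], 'gripper_force': 0.0, 'width': 0.086}
top 404.96890950927667 [0.4424 0.0362 1.2821] [[0.02, -1.0, 0.07], [-1.0, -0.02, -0.0], [0.0, -0.07, -1.0]]
top foot_grip 0.68 [ 0.6524 -0.1435  0.0709]
top foot_grip 0.57 [ 0.7271 -0.3061  0.0721]
top foot_grip 0.5 [ 0.6126 -0.2455  0.0818]
top base 0.64 [0.5493 0.1839 0.0167]
top rack 0.85 [ 0.553  -0.2526  0.0445]
top spare 0.59 [ 0.5045 -0.2578  0.0796]
top corner 0.84 [0.5488 0.1897 0.0192]
scene 457.5390081756949 [ 1.1658 -0.5215  1.0212] [[0.66, 0.56, -0.5], [0.75, -0.48, 0.46], [0.01, -0.67, -0.74]]
scene foot_grip 0.8 [ 0.7475 -0.3074  0.0696]
scene foot_grip 0.68 [ 0.6709 -0.153   0.0742]
scene foot_grip 0.58 [ 0.6239 -0.2537  0.0906]
scene base 0.67 [0.5707 0.1852 0.0315]
scene rack 0.95 [ 0.5793 -0.2674  0.0462]
scene spare 0.75 [ 0.517  -0.2682  0.0789]
scene corner 0.84 [0.571  0.1829 0.0331]
```

View pics/top0.png

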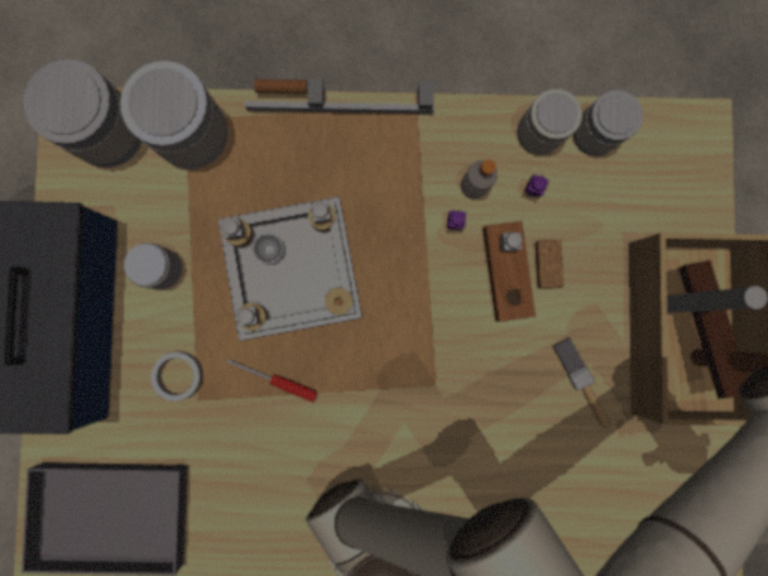

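View pics/scene0.png

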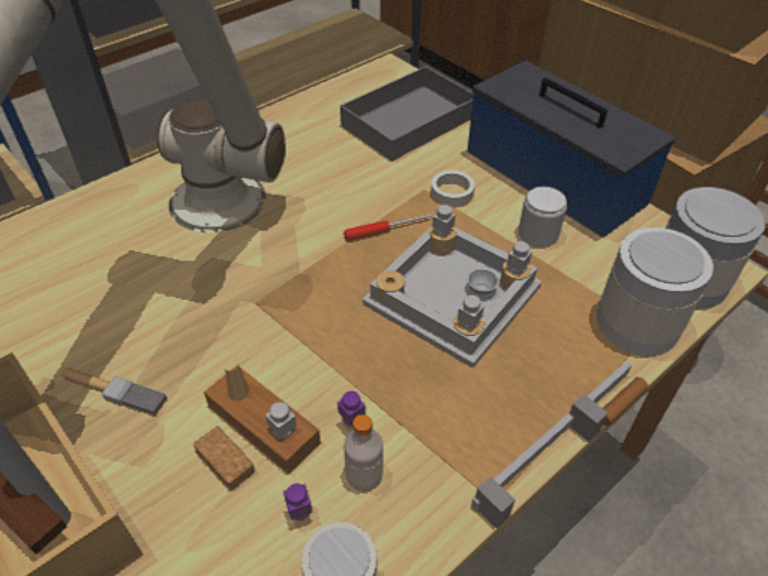

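The top view shows the rack at (511,270), with the grey foot in its far hole at (511,241) and the spare at (514,297). The purple look-alikes stand outside the rack at (456,220) and (537,185). The stool's bare boss is at (339,300). The two cameras differ by 10–25 mm, so I'll refine from depth.

```bash
python3 - <<'E'
from h import *
np.set_printoptions(precision=4,suppress=True)
for c in("top","scene"):
    f=np.load(f'pics/{c}.npz');P=cloud(c,f['d'].astype(float));ok=f['d']>0
    def reg(x,y,z0,z1,r): return P[ok&(np.hypot(P[...,0]-x,P[...,1]-y)<r)&(P[...,2]>z0)&(P[...,2]<z1)]
    q=reg(.555,-.255,.038,.052,.13); r=cv2.minAreaRect((q[:,:2]*1e3).astype(np.float32));print(c,"rack",r,np.median(q[:,2]),len(q))
    q=reg(.615,-.25,.10,.135,.04);print("foot top",np.median(q,0) if len(q) else 0,len(q),q[:,2].max() if len(q) else 0)
    q=reg(.615,-.25,.085,.092,.04);print("block top",q.mean(0) if len(q) else 0,len(q))
    q=reg(.545,.185,-.01,.03,.2)
    q=reg(.545,.185,.012,.024,.2);r=cv2.minAreaRect((q[:,:2]*1e3).astype(np.float32));print("seat",r)
    q=reg(.545,.185,.052,.064,.2);r=cv2.minAreaRect((q[:,:2]*1e3).astype(np.float32));print("rails",r)
    q=reg(.47,.1,.057,.068,.05);print("boss",q.mean(0) if len(q) else 0,len(q))
    q=reg(.45,.35,-.02,.02,.03);print("table z",np.median(q[:,2]) if len(q) else 0)
for n in("scene","top"):
  im,d=grab_frame(n)
  for nm in("foot_grip","base","rack"):
    for m in masks_of(nm,n)[:3]:
        R=m["region"];ys,xs=np.nonzero(R);P=cloud(n,d.astype(float))[R&(d>0)]
        print(n,nm,round(m["confidence"],2),xs.mean()*1.5,ys.mean()*1.5,P.mean(0),P.min(0),P.max(0))
ci=camera_info("wrist");s=sense();R=s["eef_rot"]
print("cam in tool",R.T@(np.array(ci["position"])-s["position"]),(R.T@np.array(ci["attitude"])),ci["fx"])
E
```

```text
top rack ((554.5030517578125, -236.2947235107422), (199.45970153808594, 125.52452850341797), 8.684860229492188) 0.04381429499774159 1335
foot top [ 0.6128 -0.2515  0.1042] 73 0.10926834870719171
block top [ 0.6107 -0.2485  0.0877] 45
seat ((558.0142822265625, 197.28807067871094), (260.00701904296875, 260.069580078125), 11.624920845031738)
rails ((558.2071533203125, 197.3545684814453), (236.2408905029297, 236.24014282226562), 11.683993339538574)
boss [0.4841 0.0955 0.0606] 275
table z 0.000181222624626165
scene rack ((562.7591552734375, -258.4062194824219), (202.91539001464844, 77.8102798461914), 7.552698612213135) 0.045556391727397616 1616
foot top [ 0.6195 -0.2526  0.1049] 122 0.11015492228187773
block top [ 0.6252 -0.2558  0.089 ] 77
seat ((564.0140380859375, 195.726318359375), (260.133056640625, 259.1403503417969), 11.866893768310547)
rails ((562.167724609375, 198.55413818359375), (238.3777618408203, 241.38406372070312), 12.212271690368652)
boss [0.4873 0.0954 0.0616] 257
table z 0.0016568378798902383
scene foot_grip 0.93 281.26704545454544 419.71875 [ 0.6243 -0.2545  0.0866] [ 0.
[... 911 characters left out ...]
7] [ 0.5958 -0.2697  0.0565] [ 0.6305 -0.2346  0.1126]
top foot_grip 0.5 456.3904109589041 220.08904109589042 [ 0.6553 -0.1435  0.0723] [ 0.641  -0.1624  0.0299] [ 0.6747 -0.1282  0.0882]
top base 0.81 290.59309124480694 269.33505154639175 [0.5532 0.1913 0.0359] [ 0.4077  0.0473 -0.0061] [0.7075 0.3472 0.1256]
top base 0.21 176.747582205029 375.8094777562863 [0.3303 0.4212 0.0225] [ 0.2765  0.3731 -0.0056] [0.3804 0.4723 0.0366]
top rack 0.63 508.60198555956686 273.4657039711191 [ 0.5525 -0.2564  0.0404] [ 0.4545 -0.3263 -0.0058] [ 0.6661 -0.2082  0.1209]
cam in tool [ 0.0713 -0.0003 -0.143 ] [[-0.0002 -0.9606 -0.2778]
 [ 1.     -0.     -0.0008]
 [ 0.0007 -0.2778  0.9606]] 301.97879815914894
```

```bash
python3 -m creep '{"travel":[[-0.041,0.015,0],[-0.041,0.015,0],[-0.041,0.015,0],[-0.041,0.015,0],[-0.041,0.015,0.002],[-0.041,0.015,0.002],[-0.041,0.015,0.002],[-0.041,0.015,0.002],[-0.041,0.015,0.002],[-0.041,0.016,0.002],[-0.041,0.016,0.002],[-0.041,0.016,0.002],[0,0,0],[0,0,0],[0,0,0],[0,0,0]],"twist":[0,0,0,0,0,0,0,0,0,0,0,0,0.1,0.1,0,0]}' -1
python3 - <<'E'
from h import *
np.set_printoptions(precision=4,suppress=True)
s=sense();ci=camera_info("wrist");im,d=grab_frame("wrist");print(s["position"],s["eef_rot"].tolist() if hasattr(s["eef_rot"],'tolist') else s["eef_rot"])
np.savez('pics/w1',im=im,d=d);save('w1.png',im)
P=cloud("wrist",d.astype(float),ci);ok=d>0
for z0,z1,t in((.084,.094,"block top"),(.096,.115,"bun"),(.04,.05,"rack")):
    m=ok&(P[...,2]>z0)&(P[...,2]<z1)&(np.hypot(P[...,0]-.615,P[...,1]+.252)<(.035 if t!="rack" else .16));q=P[m]
    print(t,len(q),q.mean(0),np.percentile(q,98,axis=0),cv2.minAreaRect((q[:,:2]*1e3).astype(np.float32)))
for m in masks_of("foot_grip","wrist")[:3]:
    q=P[m["region"]&ok];print(m["confidence"],q.mean(0),q.min(0),q.max(0))
E
```

```text
time: 2.6
position: [0.6112, -0.2528, 0.2153]
eef_rot: [[-0.99, -0.141, -0.0], [-0.141, 0.99, -0.0], [0.0, -0.0, -1.0]]
force: [-0.7, 0.0, -0.0]
width: 0.0856
gripper_force: 0.0
[ 0.6112 -0.2528  0.2153] [[-0.9899637458601889, -0.1413215507447741, -3.431553362253105e-05], [-0.14132155023008544, 0.9899637463824611, -1.6999046662629863e-05], [3.6373465859673936e-05, -1.1978915501667861e-05, -0.9999999992667382]]
block top 439 [ 0.6083 -0.2535  0.089 ] [ 0.6319 -0.2358  0.0906] ((615.4983520507812, -252.49729919433594), (33.95155715942383, 33.95896911621094), 2.7044410705566406)
bun 915 [ 0.6143 -0.2527  0.1047] [ 0.6285 -0.239   0.1065] ((615.4259643554688, -252.69346618652344), (29.952497482299805, 29.771299362182617), 54.73585510253906)
rack 13420 [ 0.5511 -0.2598  0.0454] [ 0.7167 -0.1995  0.0473] ((601.4732666015625, -222.8036651611328), (193.851806640625, 287.30908203125), 86.09371185302734)
0.84 [ 0.7265 -0.308   0.067 ] [ 0.7136 -0.3435  0.0005] [ 0.7948 -0.2889  0.0857]
0.82 [ 0.6108 -0.2528  0.0957] [ 0.598  -0.2694  0.0444] [ 0.6501 -0.2346  0.1076]
0.76 [ 0.6538 -0.1527  0.0641] [ 0.5946 -0.2129 -0.0006] [ 0.7095 -0.0991  0.2323]
```

View pics/w1.png

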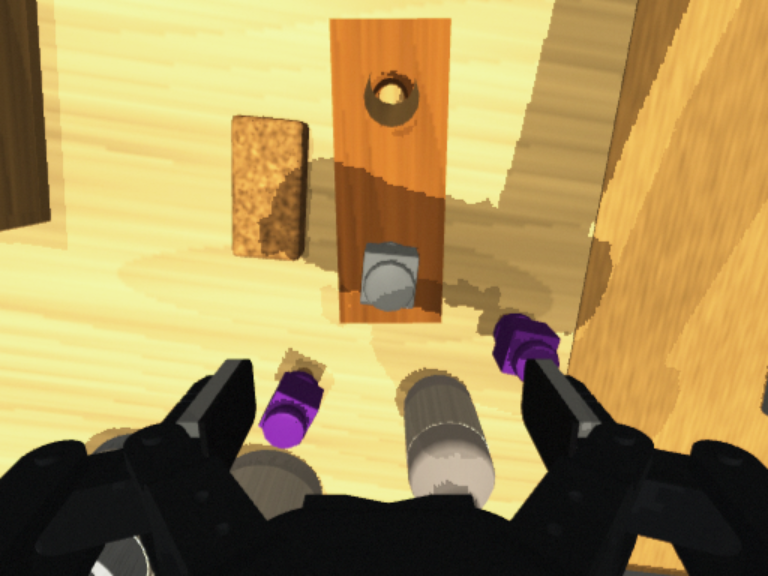

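```bash
python3 -m creep '{"travel":[[-0.004,0,0],[0,0,0.032],[0,0,0.032],[0,0,0.032],[0,0,0.032],[0,0,0.022],[0,0,0.012],[0,0,0]],"twist":[0.094,0,0,0,0,0,0,0]}' -1; python3 -m creep '{"travel":[[0,0,0],[0,0,0],[0,0,0],[0,0,0],[0,0,0],[0,0,0],[0,0,0],[0,0,0]],"twist":[0,0,0,0,0,0,0,0]}' 1 70
```

```text
time: 3.5
position: [0.614, -0.2522, 0.0516]
eef_rot: [[-0.999, -0.046, -0.003], [-0.046, 0.999, 0.001], [0.003, 0.001, -1.0]]
force: [0.5, -0.8, 1.1]
width: 0.0858
gripper_force: 0.0
time: 4.3
position: [0.6161, -0.2523, 0.0548]
eef_rot: [[-0.999, -0.046, 0.002], [-0.046, 0.999, -0.001], [-0.002, -0.001, -1.0]]
force: [-0.8, 0.9, 5.6]
width: 0.0335
gripper_force: 70.0
```

```bash
python3 -m creep '{"travel":[[0,0,-0.01],[0,0,-0.02],[0,0,-0.03],[0,0,-0.04],[0,0,-0.04],[0,0,-0.015],[0,0,0],[0,0,0]],"twist":[0,0,0,0,0,0,0,0]}'; python3 -m creep '{"travel":[[0.002,0.02,0],[0.004,0.038,0],[0.005,0.04,0],[0.005,0.04,0],[0.005,0.04,0],[0.005,0.04,0],[0.005,0.04,0],[0.005,0.038,0],[0.004,0.036,0],[0,0.02,0],[0,0,0],[0,0,0],[0,0,0],[0,0,0]],"twist":[0,0,0,0,0,0,0,0,0,0,-0.08,-0.077,0,0]}'
cat > look.py <<'E'
from h import *
import sys
np.set_printoptions(precision=4,suppress=True)
n=sys.argv[1]
s=sense();ci=camera_info("wrist");im,d=grab_frame("wrist");print(s["position"],s["force"])
np.savez('pics/'+n,im=im,d=d);save(n+'.png',im)
P=cloud("wrist",d.astype(float),ci);ok=d>0
# intersect rays with z=.062 plane -> rectified top view around nominal corner, 0.25 mm/px
A=np.array(ci["attitude"]);C=np.array(ci["position"]);x0,y0,S=.445,.055,.00025
X,Y=np.meshgrid(x0+np.arange(340)*S,y0+np.arange(340)*S)
Q=(np.stack([X,Y,np.full_like(X,.062)],-1)-C)@A
r=cv2.remap(im,(Q[...,0]/Q[...,2]*ci["fx"]+ci["cx"]).astype(np.float32),(Q[...,1]/Q[...,2]*ci["fy"]+ci["cy"]).astype(np.float32),cv2.INTER_CUBIC)
cv2.imwrite('pics/'+n+'r.png',cv2.resize(r[:,:,::-1],None,fx=1.75,fy=1.75))
np.save('pics/'+n+'r',r)
q=P[ok&(abs(P[...,2]-.062)<.004)&(np.hypot(P[...,0]-.487,P[...,1]-.095)<.045)]
print("boss",len(q),np.median(q,0),q.min(0),q.max(0))
q=P[ok&(P[...,2]<.055)&(P[...,2]>.02)&(np.hypot(P[...,0]-.487,P[...,1]-.095)<.014)]
print("hole",len(q),q.mean(0) if len(q) else 0)
for a in((P[...,2]>.05)&(P[...,2]<.0665),):
    q=P[ok&a];print(cv2.minAreaRect((q[:,:2]*1e3).astype(np.float32)))
E
python3 look.py w2
```

```text
time: 5.1
position: [0.6143, -0.2517, 0.2071]
eef_rot: [[-0.999, -0.045, -0.002], [-0.045, 0.999, 0.001], [0.002, 0.001, -1.0]]
force: [-0.4, -0.0, -2.0]
width: 0.0334
gripper_force: 69.6
time: 6.5
position: [0.5583, 0.0973, 0.2067]
eef_rot: [[-0.98, -0.2, -0.003], [-0.2, 0.98, -0.001], [0.003, -0.001, -1.0]]
force: [0.3, -1.0, -1.0]
width: 0.033
gripper_force: 69.6
[0.5583 0.0973 0.2067] [ 0.3177 -0.9787 -1.0091]
boss 3461 [0.4857 0.0917 0.062 ] [0.4555 0.0586 0.058 ] [0.5314 0.1365 0.0648]
hole 269 [0.4909 0.0909 0.05  ]
((588.0050048828125, 61.202667236328125), (232.51808166503906, 521.2796630859375), 13.565702438354492)
```

View pics/w2.png

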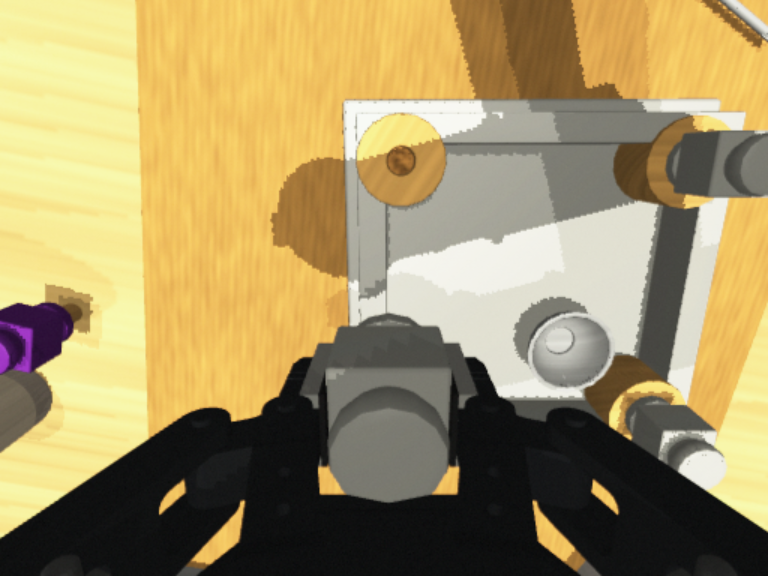

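View pics/w2r.png

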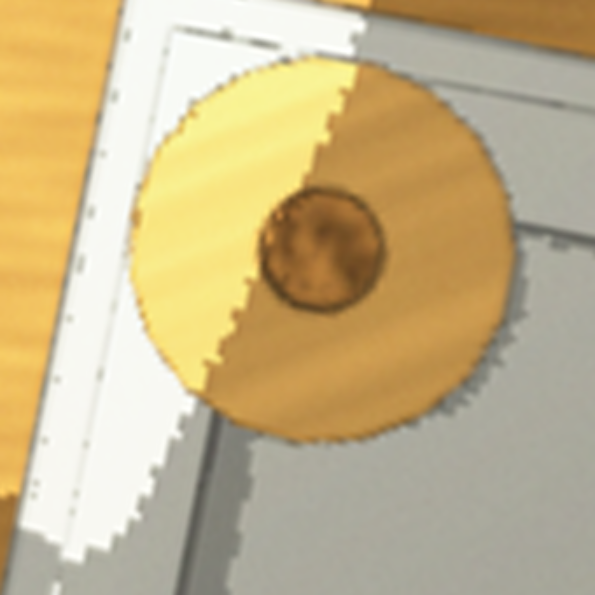

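The rectified view shows the boss from 131 to 516 px, about 55 mm wide, and the hole centred at (322,249) and about 17.9 mm wide. Both match the given sizes. That puts the hole at (0.4911, 0.0906), about 3 mm off nominal. I'll hover 4 mm short of it and feel inwards from there.

```bash
python3 -m creep '{"travel":[[0.022,0.002,0],[0.024,0.003,0.01],[0.017,0.002,0.03],[0,0,0.03],[0,0,0.02],[0,0,0.01],[0,0,0.004],[0,0,0],[0,0,0],[0,0,0]],"twist":[0,0,0,0,0,0,0,0,0,0]}'; python3 -c "
from h import *
s=sense();print(s['position'],s['force'],s['ft_torque'])"
```

```text
time: 7.55
position: [0.4967, 0.0921, 0.1053]
eef_rot: [[-0.98, -0.201, 0.002], [-0.201, 0.98, 0.001], [-0.002, 0.0, -1.0]]
force: [0.6, 0.7, -0.6]
width: 0.0331
gripper_force: 69.6
[0.4966646  0.09209254 0.10526146] [ 0.5892839   0.7240312  -0.60011973] [ 0.00934015 -0.03947889  0.02633064]
```

```bash
python3 -m creep '{"travel":[[0,0,0.003],[0,0,0.003],[0,0,0.001],[0,0,0.001],[0,0,0]],"twist":[0,0,0,0,0]}'; for i in 1 2; do python3 -m creep '{"travel":[[0,0,0.001],[0,0,0]],"twist":[0,0]}' | grep -E 'pos|force'; done
```

```text
time: 8.05
position: [0.4959, 0.0918, 0.0961]
eef_rot: [[-0.98, -0.201, -0.0], [-0.201, 0.98, -0.0], [0.0, -0.0, -1.0]]
force: [-0.7, 0.7, -0.2]
width: 0.0332
gripper_force: 69.6
position: [0.4961, 0.0919, 0.0957]
force: [-0.8, 0.3, 1.5]
gripper_force: 70.1
position: [0.4963, 0.0919, 0.0956]
force: [-3.1, 0.2, 8.5]
gripper_force: 71.0
```

Contact came at the expected height with 8.5 N. Now I slide towards the hole under that load.

```bash
for i in 1 2; do python3 -m creep '{"travel":[[0.001,0,0],[0,0,0]],"twist":[0,0]}' | grep -E 'pos|^force'; done; for i in 1 2 3 4 5; do python3 -m creep '{"travel":[[0.0005,0,0],[0,0,0]],"twist":[0,0]}' | grep -E 'pos|^force'; done
```

```text
position: [0.4961, 0.0919, 0.0956]
force: [-0.7, -0.1, 5.9]
position: [0.4958, 0.0919, 0.0956]
force: [1.1, -0.9, 6.0]
position: [0.4957, 0.0919, 0.0956]
force: [3.6, -0.9, 4.5]
position: [0.4954, 0.0919, 0.0956]
force: [3.0, -1.4, 5.5]
position: [0.495, 0.092, 0.0956]
force: [4.0, -0.6, 5.2]
position: [0.4946, 0.092, 0.0956]
force: [3.2, -0.6, 5.3]
position: [0.4941, 0.092, 0.0956]
force: [4.4, 0.8, 4.9]
```

```bash
for i in 1 2 3 4 5 6; do python3 -m creep '{"travel":[[0.0005,-0.0002,0],[0,0,0]],"twist":[0,0]}' | grep -E 'pos|^force'; done
```

```text
position: [0.4936, 0.0918, 0.0955]
force: [3.7, 1.4, 6.0]
position: [0.493, 0.0916, 0.0955]
force: [3.3, 0.5, 5.4]
position: [0.492, 0.0911, 0.0952]
force: [3.6, 0.8, 3.8]
position: [0.49, 0.0903, 0.0941]
force: [3.1, 3.9, 2.0]
position: [0.4899, 0.0902, 0.0942]
force: [4.1, 3.5, 1.2]
position: [0.4898, 0.0902, 0.0942]
force: [4.1, 3.4, 0.0]
```

The dowel dropped in near (0.491, 0.091) and now leans on the far wall. I'll back off and press down.

```bash
for i in 1 2 3; do python3 -m creep '{"travel":[[-0.0005,0.0003,0.001],[0,0,0]],"twist":[0,0]}' | grep -E 'pos|^force|rot'; done
```

```text
position: [0.49, 0.0903, 0.0932]
eef_rot: [[-0.979, -0.202, 0.002], [-0.202, 0.979, 0.001], [-0.002, 0.001, -1.0]]
force: [4.1, 3.6, 1.1]
position: [0.4901, 0.0904, 0.0921]
eef_rot: [[-0.979, -0.201, 0.001], [-0.201, 0.979, 0.001], [-0.001, 0.001, -1.0]]
force: [3.7, 4.2, 0.6]
position: [0.4901, 0.0905, 0.091]
eef_rot: [[-0.98, -0.201, -0.0], [-0.201, 0.98, 0.0], [0.0, 0.0, -1.0]]
force: [3.3, 3.3, 0.7]
```

```bash
for i in 1 2 3; do python3 -m creep '{"travel":[[-0.0005,0.0004,0.001],[0,0,0.001],[0,0,0]],"twist":[0,0,0]}' | grep -E 'pos|^force'; done
```

```text
position: [0.4902, 0.0906, 0.089]
force: [2.5, 3.6, 0.8]
position: [0.4902, 0.0908, 0.0868]
force: [2.1, 1.6, -0.8]
position: [0.4903, 0.0911, 0.0846]
force: [-0.1, -1.2, -1.0]
```

```bash
for i in 1 2 3 4 5; do python3 -m creep '{"travel":[[0,0,0.001],[0,0,0.001],[0,0,0]],"twist":[0,0,0]}' | grep -E 'pos|^force'; done
```

```text
position: [0.4905, 0.0913, 0.0835]
force: [-1.8, -0.1, 3.3]
position: [0.4905, 0.0912, 0.0817]
force: [-2.9, -1.8, 6.6]
position: [0.4905, 0.0913, 0.0798]
force: [-2.9, -0.8, 5.2]
position: [0.4905, 0.0913, 0.0777]
force: [-3.3, -0.3, 5.5]
position: [0.4905, 0.0913, 0.0757]
force: [-2.1, -0.2, 5.6]
```

```bash
for i in 1 2; do python3 -m creep '{"travel":[[0,0,0.001],[0,0,0.0005],[0,0,0]],"twist":[0,0,0]}' | grep -E 'pos|^force'; done;  for i in 1 2 3 ; do python3 -m creep '{"travel":[[0,0,0.0005],[0,0,0]],"twist":[0,0]}' | grep -E 'pos|^force'; done
```

```text
position: [0.4905, 0.0912, 0.0743]
force: [-2.7, -1.0, 6.0]
position: [0.4905, 0.0912, 0.0728]
force: [-2.5, -0.5, 6.7]
position: [0.4905, 0.0913, 0.0723]
force: [-3.4, -0.5, 7.0]
position: [0.4905, 0.0912, 0.0718]
force: [-3.0, -0.4, 6.1]
position: [0.4905, 0.0913, 0.0717]
force: [-3.3, -1.5, 9.0]
```

```bash
for i in 1 2 3 4; do python3 -m creep '{"travel":[[0,0,0.0005],[0,0,0]],"twist":[0,0]}' | grep -E 'pos|^force'; done
```

```text
position: [0.4905, 0.0913, 0.0717]
force: [-5.4, -0.9, 13.1]
position: [0.4906, 0.0913, 0.0717]
force: [-6.0, -0.9, 17.1]
position: [0.4907, 0.0913, 0.0717]
force: [-7.9, -0.6, 18.3]
position: [0.4907, 0.0913, 0.0716]
force: [-8.3, -0.2, 22.9]
```

```bash
python3 -m creep '{"travel":[[0.0005,0,-0.001],[0,0,-0.001],[0,0,-0.0003],[0,0,0]],"twist":[0,0,0,0]}' | grep -E 'pos|^force';python3 -m creep '{"travel":[[0,0,0],[0,0,0],[0,0,0],[0,0,0],[0,0,0],[0,0,0]],"twist":[0,0,0,0,0,0]}' -1 | grep -E 'pos|force|width'; python3 -m creep '{"travel":[[0,0,-0.01],[0,0,-0.03],[0,0,-0.04],[0,0,-0.04],[-0.03,0,-0.03],[-0.03,0,0],[0,0,0],[0,0,0],[0,0,0]],"twist":[0,0,0,0,0,0,0,0,0]}'
python3 - <<'E'
from h import *
np.set_printoptions(precision=4,suppress=True)
s=sense();ci=camera_info("wrist");im,d=grab_frame("wrist");save('w3.png',im)
P=cloud("wrist",d.astype(float),ci);ok=d>0
def pr(t,z0,z1,r=.035):
    q=P[ok&(P[...,2]>z0)&(P[...,2]<z1)&(np.hypot(P[...,0]-.4908,P[...,1]-.091)<r)]
    print(t,len(q),np.median(q,0),cv2.minAreaRect((q[:,:2]*1e3).astype(np.float32)))
pr("bun",.114,.13);pr("block",.102,.110);pr("boss",.058,.067)
E
```

```text
position: [0.4905, 0.0913, 0.0717]
force: [-3.7, -1.7, 8.1]
position: [0.4909, 0.0917, 0.071]
force: [-0.2, 0.1, 0.8]
width: 0.0854
gripper_force: 0.0
time: 17.95
position: [0.5486, 0.1034, 0.2208]
eef_rot: [[-0.98, -0.201, -0.002], [-0.201, 0.98, -0.001], [0.002, -0.0, -1.0]]
force: [0.1, 0.7, -0.0]
width: 0.0854
gripper_force: 0.0
bun 1190 [0.4902 0.0907 0.1221] ((490.6245422363281, 90.85541534423828), (30.051740646362305, 29.41626739501953), 10.088177680969238)
block 502 [0.4834 0.0877 0.1062] ((490.5956726074219, 90.61763763427734), (33.35706329345703, 33.919097900390625), 11.54338550567627)
boss 1281 [0.4808 0.0868 0.062 ] ((493.0959167480469, 93.53862762451172), (61.39214324951172, 60.48198318481445), 11.60768985748291)
```

View pics/w3.png

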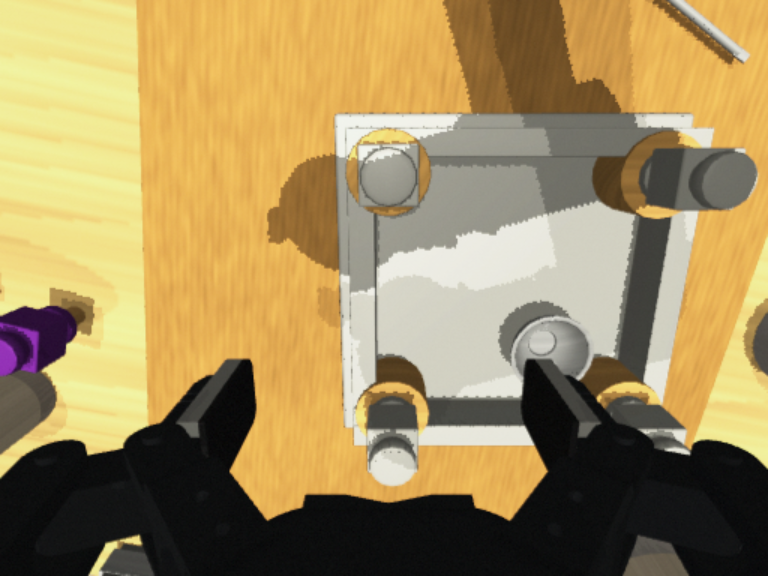

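The foot stands upright on the bare boss at (388,177). Its top is at z = 0.122, exactly 60 mm above the boss face, and the other things in view look undisturbed.

```bash
python3 -c "
from workcell import *
print(close_job())"
```

```text
the job is handed in; nothing more can be done
None
```

The grey foot is fitted in the bare corner with its shoulder home on the boss (pressed to about 23 N) and released; the job was handed in at about 18 s.

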